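Make up a recording kit and a repair kit in their moulded trays

TASK

Make up two kits from the stock on the bench. The recording kit, in the tray with two lanes and a square pocket, gets the marker lying in the longer, narrower lane, the scale bar lying in the shorter, wider lane and the loupe standing in the square pocket; the repair kit, in the tray with only two pockets, gets the wax block lying in the oblong pocket and the small amber bottle standing in the square one. Everything is to sit right down on the floor of its lane or pocket; keep the bottle upright all the way, and leave the big amber bottle, the clear mixing cup and the pump spray where they are.

Things in the scene. Friction and masses are not known exactly. Their poses are not given: they have to be found in the camera images.
- scale_bar: White photographic scale bar with black marks, a flat bar 22 x 110 x 9 mm (x, y, z), 25 g. Origin at the centre of its underside; it lies along its own y. Take it from above across the 22 mm, at the middle.
- loupe: Black loupe standing on its skirt, round, 35 mm in diameter, 34 mm tall, 35 g. Origin at the centre of its underside, z up.
- wax_block: Dark red block of modelling wax, 38 x 62 x 22 mm (x, y, z), about 60 g. Origin at the centre of its underside; long side along its own y.
- small_bottle: Small amber bottle with white cap, round, 52 mm in diameter, 106 mm tall, straight-sided from about 10 to 65 mm up, about 95 g. Origin at the centre of its underside, z up. A grasp 50 to 60 mm up leaves room for the cap.
- pump_spray: White pump spray bottle, 45 mm in diameter, 144 mm tall; a bystander, not to be moved. Origin at the centre of its underside.
- recording_tray: Fixed white and grey tray, 172 x 164 x 10 mm. Origin: centre of underside, z up; label holder on its -x side. Pocket floors at z = 4 mm, lands at 10. Marker lane 30 x 146 mm (x, y) centred at x = -59, y = 0; scale bar lane 38 x 126 centred at x = -6, y = 0; both along tray y, crossed at y = 0 by a finger trough to the floor, x -86 to +26, 40 wide. Square pocket 50 x 50 centred at x = +54, y = 0.
- repair_tray: Fixed white and grey tray, 160 x 120 x 10 mm. Origin: centre of underside, z up; label holder on its -x side. Pocket floors at z = 4 mm, lands at 10. Oblong pocket 54 x 78 mm (x, y) centred at x = -45, y = 0 mm, along tray y. Square pocket 66 x 66 mm centred at x = +42, y = 0. Behind the trays at the right stands a drawer cabinet 195 mm tall.
- big_bottle: Big amber bottle, 92 mm in diameter, 211 mm tall; a bystander, not to be moved. Origin at the centre of its underside.
- mixing_cup: Clear plastic mixing cup, 63 mm in diameter, 74 mm tall; a bystander, not to be moved. Origin at the centre of its underside.
- marker: White marker with black cap, lying; 13 x 130 x 13 mm (x, y, z), 11 g, does not roll. Origin at the centre of its underside; it lies along its own y. Take it from above across the barrel, at the middle.
Mind the look-alikes: they are no part of the job. There is more than one size of the loupe; the job needs the larger.

How it is judged (in metres and radians):
At the end, for the whole second after the job is handed in: Each of the five in its own lane or pocket: centre within 11 mm (tray x, y) of its centre, underside within 3 mm of the floor, upright within 0.1 rad, at rest; scale bar and marker within 0.2 rad and wax block within 0.35 rad of tray y (x of scale_bar in the frame of recording_tray between -0.017 and 0.005 m and y of scale_bar in the frame of recording_tray between -0.011 and 0.011 m and z of scale_bar in the frame of recording_tray between 0.001 and 0.007 m and angle between each of scale_bar, marker, loupe, wax_block, small_bottle's own z axis and vertical below 0.1 rad and angle between the y axis of each of scale_bar, marker and the y axis of recording_tray, either way round below 0.2 rad and x of marker in the frame of recording_tray between -0.07 and -0.048 m and y of marker in the frame of recording_tray between -0.011 and 0.011 m and z of marker in the frame of recording_tray between 0.001 and 0.007 m and x of loupe in the frame of recording_tray between 0.043 and 0.065 m and y of loupe in the frame of recording_tray between -0.011 and 0.011 m and z of loupe in the frame of recording_tray between 0.001 and 0.007 m and x of wax_block in the frame of repair_tray between -0.056 and -0.034 m and y of wax_block in the frame of repair_tray between -0.011 and 0.011 m and z of wax_block in the frame of repair_tray between 0.001 and 0.007 m and angle between the y axis of wax_block and the y axis of repair_tray, either way round below 0.35 rad and x of small_bottle in the frame of repair_tray between 0.031 and 0.053 m and y of small_bottle in the frame of repair_tray between -0.011 and 0.011 m and z of small_bottle in the frame of repair_tray between 0.001 and 0.007 m and linear speed of each of scale_bar, marker, wax_block, loupe, small_bottle below 0.02 m/s); the robot touches nothing.
It fails at once if the big amber bottle is moved more than 25 mm (distance of big_bottle from where it was at the start of the episode above 0.025 m).
It fails at once if the clear mixing cup is moved more than 25 mm (distance of mixing_cup from where it was at the start of the episode above 0.025 m).
It fails at once if the pump spray is moved more than 25 mm (distance of pump_spray from where it was at the start of the episode above 0.025 m).
It fails at once if the small amber bottle is tipped more than about 35 degrees (angle between small_bottle's own z axis and vertical above 0.6 rad).
It also fails if it takes over 134 s, if anything falls off the work surface, if the arm or the gripper's body presses on something with over 40 N, if the wrist force passes 120 N, or if a joint passes its speed limit or range.

ROBOT

A 6-joint arm with a two-finger parallel gripper is mounted at the origin on a cart in front of the work surface, level with it; the furniture and walls round the work are solid. World frame = base frame: x ahead of the robot, y to its left, z up, the work surface at z = 0. Lengths are in mm, angles in rad, forces in N, time in s.
With the tool pointing down it reaches from about 275 to 1000 mm from the base axis. Payload 8.4 kg.
Tool frame: the origin (TCP) lies on the centre line of the jaws, within the pads' length; the fingertips stand r.tip_reach ahead of it and the grasp point (between the pads) lies 11 mm behind it (r.tip_reach is the distance from the TCP to the fingertips, in mm); z points along the fingers, y is the line along which they close (so a half turn about z gives the same grasp; the last joint's range is limited). The gripper opens to 85 mm and grips with 20 to 120 N. Pads are 22 mm wide; open, the fingers measure 114 mm over their backs; the gripper's body (76 mm by 85 mm) begins 54 mm behind the grasp point. The pads swing forward as they close: fully open they stand 13 mm farther back than shut.
Start: joints at [-1.211, 0.353, 1.633, -0, 1.155, -0.002], TCP at [221.223, -584.541, 239.281] pointing down, gripper open.
Joint ranges: [-2.63, 2.63], [-0.92, 2.1], [0.06, 2.66], [-1.3, 4.44], [0, 2.69], [-3.02, 3.02]. Speed limits (rad/s): [2.22, 2.22, 2.79, 3.14, 3.14, 3.14].

INTERFACE

Orientations are given as [roll, pitch, yaw] about the fixed x, y, z axes, in that order (R = Rz(yaw) Ry(pitch) Rx(roll)).
In Python, from rig import r gives the robot as it stands.
- The arm moves only by the tool carry_out, never from a script. Its argument "targets" is a list of rows, each an object with "dp": the shift along the tool's x, y, z in mm, a list of three; "yaw": the turn about the tool's z in degrees. A call has 1 to 12 rows; each row is the pose to reach, as a shift and turn from the pose commanded when the call began, along the tool's axes at that moment; what a row does not reach only later rows make up. A row lasts 1/8 s, in which the tool goes at most 62.5 mm and 10.7 degrees, less where a joint would pass 70% of its speed; a pose out of reach is approached as far as the arm can. A call with a gripper value outside its range is refused whole. "fingers" is the opening, from -1 (shut) to 1 (fully open), so that 0 is half open, set as the call begins (left out, the last holds). The fingers move at their own pace and stop on an object; "grip_force" is the grip in N (left out, the last holds). Time passes only in rows, so rows that repeat a pose let the fingers close. It gives the time, the measured TCP pose, the force, the opening and the grip force at its end, in the units of the state.
- r.sense(): the state, without advancing time (a new reading comes with each control period).
- r.grab_frame(name): name is "scene" or "top"; returns the picture (420x560x3 uint8, red, green, blue); there is no depth.
- r.get_calibration(name): a dict with "fx", "fy", "cx", "cy" (pixels), "rvec" (rotation vector, rad) and "tvec" (3), from world to camera coordinates, as OpenCV has them. Camera axes: x right, y down, z forward; pixel columns grow to the right and rows downward; lengths in mm; the calibration is good to about 2 mm. A picture is of the moment at which its call begins. get_calibration takes no time and is no camera call.
- r.sign_off(): hands the job in; it is judged then, once.
The state is a dict: "clock": time; "qpos": joint angles; "qvel": joint speeds; "joint_efforts": joint torques, N m; "eef_pos": TCP position; "tcp_rot": TCP orientation; "contact_force": force on the tool from outside, world axes, zero at the start; "wrist_torque": the same for the moment, N m; "opening": opening from 0.0 (shut) to 1.0 (fully open); "grasp_force": force on a finger pad.
Only numpy, scipy, OpenCV 4.12 (cv2) and the standard library are available. Lean on these libraries where they do the work, as an engineer would, in place of code of your own. Each camera call takes 0.05 s, during which the arm holds its last target. There are 200 camera calls.

## Working session

There is one attempt and no reset: what is moved stays moved. The work goes in short steps, Python scripts to look and compute and a tool call to move; the robot and the scene stay as the last step left them, time stands still between calls to the robot, and variables do not carry over. Pictures are saved under pics/ and viewed, at most 14 in all, crops included, and the job is handed in when it is done.

Besides the shell and the picture viewer there is one more tool, called by a JSON object that holds its "fn" and its "kwargs", one argument or row to a line. carry_out: Moves the arm, as the interface text tells. Its arguments: {"type":"object","properties":{"targets":{"type":"array","items":{"type":"object","properties":{"dp":{"type":"array","items":{"type":"number"}},"yaw":{"type":"number"}}}},"fingers":{"type":"number"},"grip_force":{"type":"number"}},"required":["targets"]}

```bash
ls; mkdir -p pics
python3 - <<'E'
from rig import r
import cv2
s=r.sense(); print(s, r.tip_reach)
for n in("scene","top"):
    print(n,r.get_calibration(n)); cv2.imwrite(f"pics/{n}0.png",cv2.cvtColor(r.grab_frame(n),cv2.COLOR_RGB2BGR))
E
```

```text
pics
{'clock': 0.0, 'qpos': array([-1.21139664e+00,  3.53680320e-01,  1.63416475e+00,  4.55783880e-05,
        1.15519225e+00, -2.43306601e-03]), 'qvel': array([-0.00050643,  0.001595  , -0.00121939, -0.00028205, -0.00027166,
        0.00109784]), 'joint_efforts': array([-1.13382572e-03, -6.05248690e+01, -3.42065763e+01, -1.96760498e-04,
        9.27662681e-03,  7.46034999e-06]), 'eef_pos': array([ 221.06718471, -584.08195413,  238.52848119]), 'tcp_rot': array([-3.14014809e+00, -4.51866323e-05,  3.61814292e-01]), 'contact_force': array([ 0.75877969, -0.80752443, -0.04825623]), 'wrist_torque': array([0.01155388, 0.01840732, 0.01868292]), 'grasp_force': 0.0, 'opening': 1.0041081130065985} 8.0
scene {'fx': 467.6717635906316, 'fy': 467.6717635906316, 'cx': 279.8126886173347, 'cy': 208.28137403871003, 'rvec': array([ 0.80245099, -2.55514483,  1.09278403]), 'tvec': array([ 447.14858302,  205.37773238, 1154.43254915])}
top {'fx': 436.5432764899825, 'fy': 436.5432764899825, 'cx': 283.45249065038405, 'cy': 207.06913638940546, 'rvec': array([ 2.14727591, -2.14968505,  0.18536556]), 'tvec': array([  35.00925616,  498.04704935, 1434.0813968 ])}
```

View pics/scene0.png

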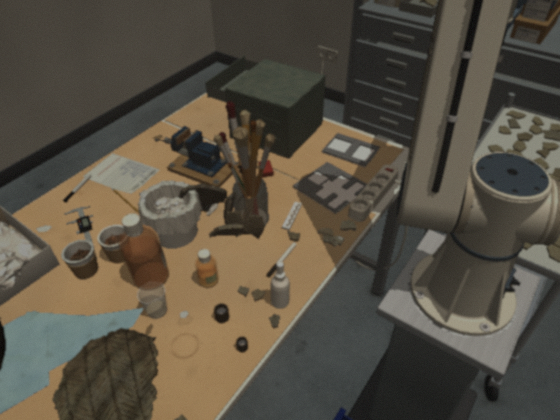

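View pics/top0.png

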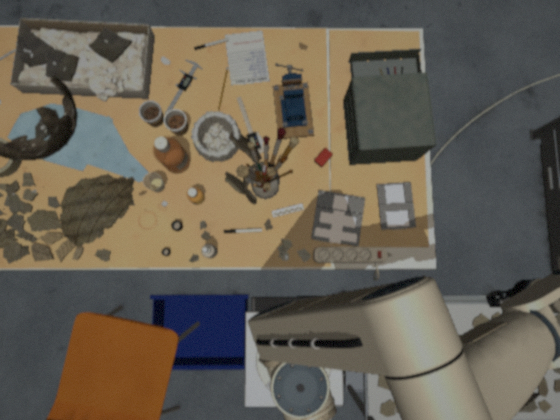

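The top view shows the wax block (323,157), scale bar (289,211), marker (243,231), two black loupes (177,225) and (166,251), small bottle (196,195), recording tray (338,217), repair tray (396,205), and pump spray (209,251). The pen at (210,45) by the paper is a look-alike marker. I'll enlarge to confirm.

```bash
cat > h.py <<'E'
import cv2, numpy as np
from rig import r
def cam(n):
    c=r.get_calibration(n); K=np.array([[c['fx'],0,c['cx']],[0,c['fy'],c['cy']],[0,0,1]])
    return K,cv2.Rodrigues(np.array(c['rvec']))[0],np.array(c['tvec']).reshape(3)
def ray(n,uv):
    K,R,t=cam(n); d=R.T@np.linalg.inv(K)@np.array([uv[0],uv[1],1.]); return -R.T@t,d/np.linalg.norm(d)
def onz(n,uv,z):
    o,d=ray(n,uv); return o+d*(z-o[2])/d[2]
def proj(n,p):
    K,R,t=cam(n); q=K@(R@np.asarray(p,float)+t); return q[:2]/q[2]
def tri(uvt,uvs):
    o1,d1=ray("top",uvt); o2,d2=ray("scene",uvs)
    a=np.linalg.lstsq(np.c_[d1,-d2],o2-o1,rcond=None)[0]; p=o1+a[0]*d1; q=o2+a[1]*d2
    return (p+q)/2, np.linalg.norm(p-q)
def crop(n,x0,y0,x1,y1,k,out,avg=1):
    f=np.mean([r.grab_frame(n).astype(float) for _ in range(avg)],0)
    f=np.clip(f*1.3,0,255).astype(np.uint8)[y0:y1,x0:x1,::-1]
    cv2.imwrite(out,cv2.resize(f,None,fx=k,fy=k,interpolation=cv2.INTER_CUBIC))
E
python3 -c "
from h import *
crop('top',150,145,420,275,2.95,'pics/t1.png',2)
crop('scene',180,130,410,355,2.6,'pics/s1.png',2)"
```

```text
(no output)
```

View pics/t1.png

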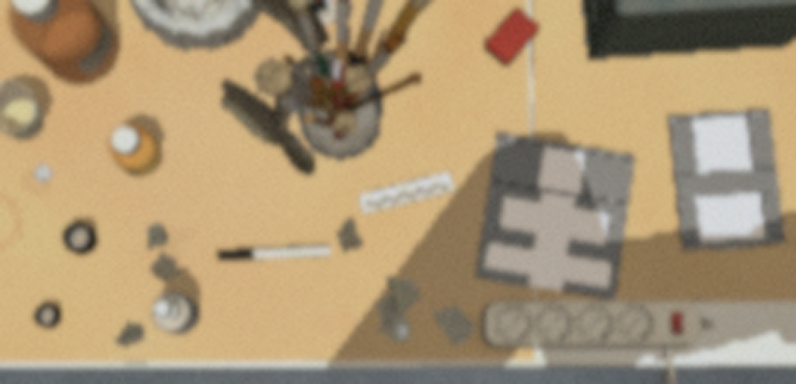

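View pics/s1.png

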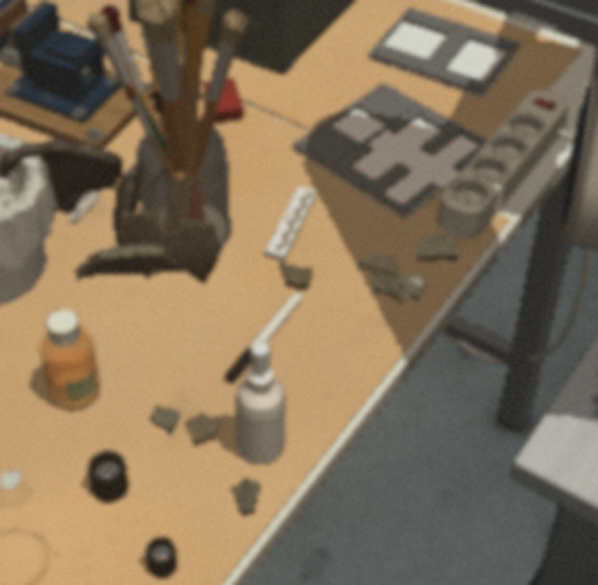

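The larger loupe is at crop (80,237), i.e. top (177,225); the smaller one at (166,252) is the look-alike. Marker with black cap is at (243,231), scale bar (289,211), wax block (323,157). Both trays have +x up in the image (away from the robot). I'll segment and triangulate.

```bash
cat > m.py <<'E'
from h import *
F={n:np.mean([r.grab_frame(n).astype(float) for _ in range(4)],0).astype(np.uint8) for n in('top','scene')}
H={n:cv2.cvtColor(F[n],cv2.COLOR_RGB2HSV).astype(int) for n in F}
np.savez('f.npz',**F)
for n,pts in dict(top=[(323,157),(289,211),(255,230),(232,231),(177,225),(196,197),(192,192),(340,203),(336,218),(345,250),(318,195),(395,193),(396,218),(415,205),(300,225),(300,250),(260,200)],
  scene=[(265,170),(291,216),(290,250),(222,313),(222,309),(207,270),(204,256),(318,178),(340,190),(338,145),(362,152),(350,148),(300,190),(325,230)]).items():
  for p in pts: print(n,p,F[n][p[1],p[0]],H[n][p[1],p[0]])
E
python3 m.py; python3 -c "
from h import *
for n in('top','scene'): print(n,ray(n,(280,210)))"
```

```text
top (323, 157) [123  48  39] [  3 174 123]
top (289, 211) [137 133 122] [ 22  28 137]
top (255, 230) [157 156 146] [ 27  18 157]
top (232, 231) [45 39 31] [17 79 45]
top (177, 225) [129 120 104] [ 19  49 129]
top (196, 197) [144 108  60] [ 17 149 144]
top (192, 192) [163 166 164] [ 70   5 166]
top (340, 203) [136 128 119] [ 16  32 136]
top (336, 218) [135 127 118] [ 16  32 135]
top (345, 250) [117 110  96] [ 20  46 117]
top (318, 195) [97 90 80] [18 45 97]
top (395, 193) [164 167 168] [ 98   6 168]
top (396, 218) [163 166 168] [102   8 168]
top (415, 205) [159 136  97] [ 19  99 159]
top (300, 225) [106  88  63] [ 17 103 106]
top (300, 250) [91 83 68] [20 64 91]
top (260, 200) [163 142 101] [ 20  97 163]
scene (265, 170) [104  43  35] [  3 169 104]
scene (291, 216) [127 119 106] [ 19  42 127]
scene (290, 250) [144 138 122] [ 22  39 144]
scene (222, 313) [72 66 59] [16 46 72]
scene (222, 309) [73 69 64] [17 31 73]
scene (207, 270) [121  78  44] [ 13 162 121]
scene (204, 256) [160 159 140] [ 29  32 160]
scene (318, 178) [109 101  92] [ 16  40 109]
scene (340, 190) [108 100  91] [ 16  40 108]
scene (338, 145) [163 163 154] [ 30  14 163]
scene (362, 152) [161 162 154] [ 34  13 162]
scene (350, 148) [82 79 75] [17 22 82]
scene (300, 190) [53 49 42] [19 53 53]
scene (325, 230) [76 67 52] [19 81 76]
top (array([ 270.6262489 ,   59.64633704, 1493.00693632]), array([ 0.14785095, -0.00920422, -0.98896682]))
scene (array([-44.02548767, 820.58176328, 948.44277898]), array([ 0.42234083, -0.58691693, -0.69076533]))
```

```bash
cat > m2.py <<'E'
from h import *
F=np.load('f.npz'); H={n:cv2.cvtColor(F[n],cv2.COLOR_RGB2HSV).astype(int) for n in F}
def blobs(n,f,roi,amin=15):
    x0,y0,x1,y1=roi; m=np.zeros(H[n].shape[:2],np.uint8); h=H[n][y0:y1,x0:x1]
    m[y0:y1,x0:x1]=f(h[...,0],h[...,1],h[...,2])
    k,l,s,c=cv2.connectedComponentsWithStats(m); out=[]
    for i in range(1,k):
        if s[i,4]<amin: continue
        cn=max(cv2.findContours((l==i).astype(np.uint8),0,1)[0],key=len)
        out.append((c[i],s[i,4],cv2.minAreaRect(cn),s[i,:4]))
    return m,sorted(out,key=lambda b:-b[1])
red=lambda h,s,v:(s>130)&((h<10)|(h>170))&(v>50)
wht=lambda h,s,v:(s<62)&(v>112)
wht2=lambda h,s,v:(s<62)&(v>100)
blk=lambda h,s,v:(v<62)
amb=lambda h,s,v:(s>118)&(h<20)
wh3=lambda h,s,v:(s<60)&(v>140)
fl=lambda h,s,v:(s<70)&(v>119)
fls=lambda h,s,v:(s<70)&(v>90)
J=dict(wax=(red,(312,143,335,170),red,(255,155,275,180)),
 bar=(wht,(268,200,306,222),wht2,(280,198,303,232)),
 mkw=(wht,(230,224,265,238),wht2,(270,240,300,275)),
 mkb=(blk,(220,224,240,238),blk,(262,255,285,280)),
 loupe=(blk,(168,216,186,234),blk,(210,300,232,325)),
 bottle=(amb,(183,180,208,207),amb,(192,245,222,292)),
 cap=(wh3,(183,180,208,203),wh3,(195,245,215,268)),
 rep=(wh3,(376,178,420,232),wh3,(325,130,385,165)),
 rec=(fl,(310,188,366,250),fls,(296,162,376,214)))
if __name__=="__main__":
  for k,(f,a,g,b) in J.items():
    _,t=blobs('top',f,a); _,s=blobs('scene',g,b)
    print(k)
    for n,q in(('top',t),('scene',s)):
      for c,A,R,bb in q[:4]: print('  ',n,c.round(1),A,[np.round(x,1) for x in R],bb)
    if t and s:
      for i in range(min(len(t),len(s),2)): p,e=tri(t[i][0],s[i][0]); print('   tri',p.round(1),round(e,1), 'onz0',onz('top',t[i][0],0).round(0))
  m=np.dstack([blobs('top',fl,J['rec'][1])[0]*255]*3)
  o=np.hstack([F['top'][185:255,300:370,::-1],m[185:255,300:370]]); o2=np.dstack([blobs('scene',fls,J['rec'][3])[0]*255]*3)
  o2=np.hstack([F['scene'][150:220,295:380,::-1],o2[150:220,295:380]])
  cv2.imwrite('pics/mask.png',np.vstack([cv2.resize(o,(720,300)),cv2.resize(o2,(720,296))]))
E
python3 m2.py
```

```text
wax
   top [323.  156.9] 164 [array([322.9, 156.9]), array([10. , 16.5]), np.float64(39.8)] [315 149  17  17]
   scene [267.5 169.1] 109 [array([267.5, 168. ]), array([14.,  9.]), np.float64(90.0)] [263 161  10  15]
   tri [ 676.1 -107.3   10.4] 9.5 onz0 [ 683. -106.    0.]
bar
   top [287.4 209.7] 231 [array([287.2, 209.8]), array([ 7.3, 32.5]), np.float64(75.3)] [271 203  33  14]
   scene [291.3 215.4] 227 [array([291.4, 215.2]), array([ 8. , 29.5]), np.float64(26.6)] [282 202  19  28]
   tri [493.4  19.8   5.8] 1.6 onz0 [495.  20.   0.]
mkw
   top [248.4 230. ] 100 [array([248.5, 229.9]), array([ 3.8, 25.1]), np.float64(86.2)] [236 228  26   5]
   scene [284.6 255.9] 130 [array([285.4, 254. ]), array([ 7.4, 28.8]), np.float64(30.6)] [276 243  20  25]
   scene [280.5 273.2] 20 [array([279.5, 272.5]), array([9., 3.]), np.float64(-0.0)] [275 271  10   4]
   tri [423.8 153.9   1.9] 1.1 onz0 [424. 154.   0.]
mkb
   top [230.3 230.7] 15 [array([229.5, 230.5]), array([1., 9.]), np.float64(90.0)] [225 230  10   2]
   scene [271.7 270.6] 42 [array([271.7, 270.7]), array([ 3.2, 12.9]), np.f
[... 1447 characters left out ...]
ay([40.4, 32. ]), np.float64(2.9)] [315 211  42  33]
   top [340.4 202.2] 176 [array([340.5, 201.3]), array([13.6, 14.6]), np.float64(9.5)] [333 195  16  15]
   scene [339.3 190.8] 668 [array([339.7, 190.1]), array([28.3, 44.8]), np.float64(70.9)] [317 175  46  33]
   scene [317.5 177.4] 127 [array([317.7, 177.8]), array([13.8, 10.9]), np.float64(35.5)] [309 170  18  14]
   scene [358.  207.2] 88 [array([357.9, 207.3]), array([14.5,  7.4]), np.float64(5.7)] [351 203  15   9]
   scene [368.8 199.1] 49 [array([368.5, 199. ]), array([8., 7.]), np.float64(90.0)] [365 195   8   9]
   tri [ 433.3 -149.3    7.4] 3.9 onz0 [ 436. -150.    0.]
   tri [ 518.7 -163.2   10.4] 2.0 onz0 [ 521. -164.    0.]
```

View pics/mask.png

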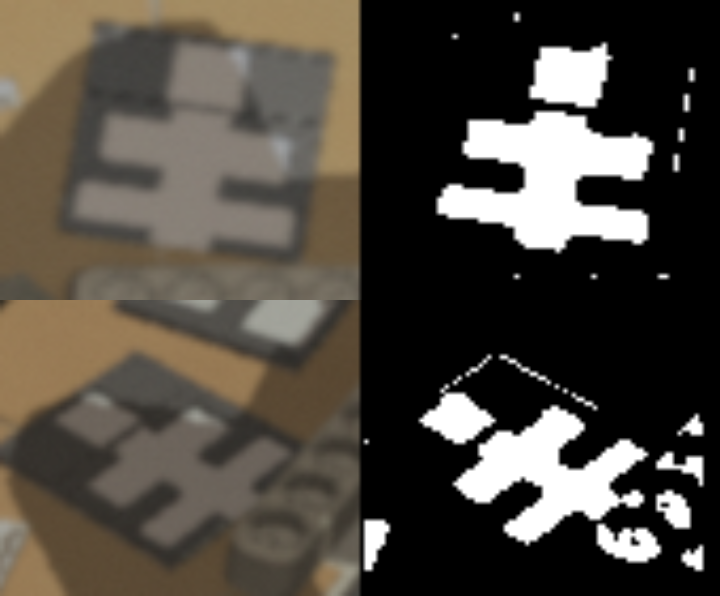

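```bash
cat > m3.py <<'E'
from m2 import *
def wrect(n,f,roi,z,tag,k=1,up=6):
    x0,y0,x1,y1=roi
    h=cv2.cvtColor(cv2.resize(F[n][y0:y1,x0:x1],None,fx=up,fy=up,interpolation=cv2.INTER_CUBIC),cv2.COLOR_RGB2HSV).astype(int)
    m=cv2.morphologyEx(f(h[...,0],h[...,1],h[...,2]).astype(np.uint8),cv2.MORPH_OPEN,np.ones((2*up-1,)*2))
    cs=sorted(cv2.findContours(m,0,1)[0],key=cv2.contourArea)[::-1][:k]
    for c in cs:
        w=np.array([onz(n,((p[0]+.5)/up-.5+x0,(p[1]+.5)/up-.5+y0),z)[:2] for p in c[:,0]],np.float32)
        R=cv2.minAreaRect(w); M=cv2.moments(w.reshape(-1,1,2)); print(n,tag,'rect',np.round(R[0],1),np.round(R[1],1),round(R[2],1),'centroid',round(M['m10']/M['m00'],1),round(M['m01']/M['m00'],1))
ls=lambda h,s,v:(s<72)
for n,zz in(('top',10),):
    wrect(n,ls,(306,182,372,247),10,'rectray'); wrect(n,ls,(372,175,424,236),10,'reptray')
wrect('top',fl,J['rec'][1],4,'recfloor',2); wrect('scene',fls,J['rec'][3],4,'recfloor',2)
wrect('top',wh3,J['rep'][1],4,'repfl',2); wrect('scene',wh3,J['rep'][3],4,'repfl',2)
wrect('top',red,J['wax'][1],22,'wax')
wrect('top',wht,J['bar'][1],9,'bar'); wrect('scene',wht2,J['bar'][3],9,'bar')
mk=lambda h,s,v:((s<62)&(v>112))|(v<75)
mk2=lambda h,s,v:((s<75)&(v>112))|(v<95)
for f in(mk,mk2):
  x0,y0,x1,y1=218,222,268,240; h=cv2.cvtColor(cv2.resize(F['top'][y0:y1,x0:x1],None,fx=6,fy=6,interpolation=cv2.INTER_CUBIC),cv2.COLOR_RGB2HSV).astype(int)
  m=cv2.morphologyEx(f(h[...,0],h[...,1],h[...,2]).astype(np.uint8),cv2.MORPH_CLOSE,np.ones((15,15)))
  c=max(cv2.findContours(m,0,1)[0],key=cv2.contourArea); w=np.array([onz('top',((p[0]+.5)/6-.5+x0,(p[1]+.5)/6-.5+y0),7)[:2] for p in c[:,0]],np.float32); print('marker',cv2.minAreaRect(w))
dk=lambda h,s,v:(v<100)
wrect('top',dk,(166,214,188,236),17,'loupe'); wrect('scene',dk,(208,298,236,328),17,'loupe')
wrect('top',dk,(155,240,178,262),17,'lsmall')
wrect('top',wh3,J['cap'][1],106,'cap'); wrect('scene',wh3,J['cap'][3],104,'cap')
_,t=blobs('top',dk,(166,214,188,236));_,s=blobs('scene',dk,(208,298,236,328)); print(t[0][0],s[0][0],tri(t[0][0],s[0][0]))
E
python3 m3.py
```

```text
top rectray rect [ 465.2 -153.5] [167.  178.2] 80.2 centroid 465.3 -152.9
top reptray rect [ 508.5 -354.2] [163.7 121.7] 3.9 centroid 509.0 -354.2Traceback (most recent call last):
  File "m3.py", line 13, in <module>
    wrect('top',fl,J['rec'][1],4,'recfloor',2); wrect('scene',fls,J['rec'][3],4,'recfloor',2)
    ~~~~~^^^^^^^^^^^^^^^^^^^^^^^^^^^^^^^^^^^^^
  File "m3.py", line 8, in wrect
    w=np.array([onz(n,((p[0]+.5)/up-.5+x0,(p[1]+.5)/up-.5+y0),z)[:2] for p in c[:,0]],np.float32)
                ~~~^^^^^^^^^^^^^^^^^^^^^^^^^^^^^^^^^^^^^^^^^^^^^
  File "h.py", line 9, in onz
    o,d=ray(n,uv); return o+d*(z-o[2])/d[2]
        ~~~^^^^^^
  File "h.py", line 7, in ray
    K,R,t=cam(n); d=R.T@np.linalg.inv(K)@np.array([uv[0],uv[1],1.]); return -R.T@t,d/np.linalg.norm(d)
          ~~~^^^
  File "h.py", line 4, in cam
    c=r.get_calibration(n); K=np.array([[c['fx'],0,c['cx']],[0,c['fy'],c['cy']],[0,0,1]])
ValueError: time passes only in moves, steps and waits
```

```bash
sed -i 's/^def cam(n):/import functools\n@functools.lru_cache(None)\ndef cam(n):/' h.py; python3 m3.py
```

```text
top rectray rect [ 465.2 -153.5] [167.  178.2] 80.2 centroid 465.3 -152.9
top reptray rect [ 508.5 -354.2] [163.7 121.7] 3.9 centroid 509.0 -354.2
top recfloor rect [ 436.  -145.5] [141.3 111.1] 86.8 centroid 436.0 -149.3
top recfloor rect [ 521.7 -164.3] [49.6 49.2] 82.1 centroid 520.7 -163.9
scene recfloor rect [ 434.  -153.6] [138.5 112.9] 80.3 centroid 435.8 -155.0
scene recfloor rect [ 522.7 -171.4] [47.4 49.1] 80.4 centroid 521.6 -170.4
top repfl rect [ 551.8 -352.5] [64.3 63.8] 4.1 centroid 551.9 -352.6
top repfl rect [ 467.5 -358.1] [48.6 74.8] 3.1 centroid 467.8 -357.7
scene repfl rect [ 551.8 -358.7] [59.8 54.3] 4.8 centroid 551.9 -358.8
scene repfl rect [ 466.9 -364.5] [44.6 66.4] 3.5 centroid 467.6 -364.0
top wax rect [ 677.6 -103.6] [36.1 60.4] 49.0 centroid 677.2 -103.4
top bar rect [493.5  20.7] [ 26.2 113. ] 14.4 centroid 493.5 20.7
scene bar rect [491.6  19.2] [ 24.6 116.1] 14.9 centroid 491.4 19.6
marker ((423.0027160644531, 172.3506317138672), (13.5975341796875, 127.33238220214844), 2.320556879043579)
marker ((422.7289733886719, 172.38330078125), (16.193708419799805, 130.6148223876953), 2.70943284034729)
top loupe rect [440.2 396. ] [37.8 36.5] 1.9 centroid 441.0 394.6
scene loupe rect [439.2 393.3] [37.4 55.2] 39.7 centroid 438.9 393.3
top lsmall rect [352.2 429.2] [28.1 25.1] 89.9 centroid 352.9 427.5
top cap rect [537.4 332.1] [27.3 25.8] 0.1 centroid 537.5 332.2
scene cap rect [537.8 327.7] [27.3 25.8] 34.6 centroid 537.8 327.9
[177.13157895 224.94736842] [220.89411765 312.99607843] (array([439.35810884, 393.94249936,  16.92883445]), np.float64(1.6627880788522804))
```

The two views agree within a few mm and heights are right. Before moving, a quick check of tall neighbours (brush jar, cabinet, bottles).

```bash
cat >> h.py <<'E'
def go(tx,ty,tz,phi=None,s=None):
    """print dp,yaw (tool axes/deg) from the present pose to world target with tool y along phi deg (mod 180)"""
    s=s or r.sense(); p=s['eef_pos']; y=s['tcp_rot'][2]; d=np.array([tx,ty,tz])-p
    x=np.array([np.cos(y),np.sin(y)]); yy=np.array([np.sin(y),-np.cos(y)])
    dy=0
    if phi is not None:
        q1=np.arctan2(ty,tx); c=[phi+90+180*k for k in range(-3,4)]
        w=min(c,key=lambda a:abs(a-90-np.degrees(q1))); dy=-(w-np.degrees(y)); dy=(dy+180)%360-180
    print('dp',np.round([d[:2]@x,d[:2]@yy,-d[2]],1),'yaw',round(dy,1),'| pos',p.round(1),'yaw',round(np.degrees(y),1),'tilt',np.round(s['tcp_rot'][:2],3),'F',s['contact_force'].round(1),'open',round(s['opening'],3),'gf',s['grasp_force'],'t',s['clock'])
E
python3 - <<'E'
from h import *
for uv in[(292,170),(297,143),(281,133)]:
    print('brush',[onz('top',uv,z).round(0)[:2] for z in(150,200,250)])
for nm,a,b in[('jar?tip',(292,170),(270,138)),('brushR',(297,143),(270,138)),('brushR2',(281,133),(270,138)),('brush mid',(281,133),(240,132)),('big cap',(161,145),(132,224)),('pump top',(208,248),(280,268)),('cab corner near-left top',(352,161),(282,90))]:
    p,e=tri(a,b); print(nm,p.round(0),round(e,1))
print('cab edge z195',onz('top',(349,55),195).round(0),onz('top',(355,162),195).round(0),onz('top',(355,162),0).round(0))
print('jar base',onz('top',(265,190),0).round(0), onz('scene',(248,225),0).round(0))
go(423,172,150,2.5)
E
```

```text
brush [array([599.,   9.]), array([587.,  11.]), array([575.,  13.])]
brush [array([687.,  -7.]), array([672.,  -5.]), array([656.,  -2.])]
brush [array([720.,  44.]), array([704.,  44.]), array([687.,  45.])]
jar?tip [573.  10. 239.] 9.1
brushR [635. -20. 208.] 73.7
brushR2 [631.  21. 245.] 120.4
brush mid [673.  35. 239.] 39.1
big cap [665. 411. 199.] 0.9
pump top [355. 272. 119.] 2.4
cab corner near-left top [ 611. -146.  290.] 44.5
cab edge z195 [ 965. -173.  195.] [ 614. -183.  195.] [ 665. -219.    0.]
jar base [564.  98.   0.] [575. 117.   0.]
dp [ 456.5 -636.2   89.3] yaw -71.8 | pos [ 221.2 -584.6  239.3] yaw 20.7 tilt [ 3.142 -0.   ] F [-0.6  0.2  0.3] open 1.001 gf 0.0 t 0.7
```

{"fn": "carry_out", "kwargs": {
  "targets": [
    {"dp": [456, -636, 60], "yaw": -72},
    {"dp": [456, -636, 60], "yaw": -72},
    {"dp": [456, -636, 60], "yaw": -72},
    {"dp": [456, -636, 60], "yaw": -72},
    {"dp": [456, -636, 60], "yaw": -72},
    {"dp": [456, -636, 60], "yaw": -72},
    {"dp": [456, -636, 60], "yaw": -72},
    {"dp": [456, -636, 60], "yaw": -72},
    {"dp": [456, -636, 60], "yaw": -72},
    {"dp": [456, -636, 60], "yaw": -72},
    {"dp": [456, -636, 60], "yaw": -72},
    {"dp": [456, -636, 60], "yaw": -72}
  ],
  "fingers": 0.0,
  "grip_force": 30
}}

```text
clock: 2.2
eef_pos: [414.1, 140.4, 182.2]
tcp_rot: [3.14, -0.0, 1.619]
contact_force: [1.5, -0.8, 0.7]
opening: 0.495
grasp_force: 0.0
```

```bash
python3 -c "
from h import *
go(423,172.5,40,2.5); print(r.tip_reach)"
```

```text
dp [ 31.6  10.5 142.2] yaw 0.3 | pos [414.1 140.4 182.2] yaw 92.8 tilt [ 3.14 -0.  ] F [ 1.5 -0.8  0.7] open 0.495 gf 0.0 t 2.2
8.0
```

{"fn": "carry_out", "kwargs": {
  "targets": [
    {"dp": [31.5, 10.5, 40], "yaw": 0},
    {"dp": [31.5, 10.5, 90], "yaw": 0},
    {"dp": [31.5, 10.5, 132], "yaw": 0},
    {"dp": [31.5, 10.5, 132], "yaw": 0}
  ]
}}

```text
clock: 2.7
eef_pos: [420.5, 169.4, 47.9]
tcp_rot: [-3.136, 0.002, 1.619]
contact_force: [-0.3, -0.6, -0.3]
opening: 0.5
grasp_force: 0.0
```

```bash
python3 -c "
from h import *
go(423,172.5,10,2.5)
a=cv2.resize(r.grab_frame('top')[190:270,210:290,::-1],(400,400),interpolation=2);b=cv2.resize(r.grab_frame('scene')[200:300,230:330,::-1],(400,400),interpolation=2)
cv2.imwrite('pics/g1.png',np.hstack([a,b]))"
```

```text
dp [ 3.   2.6 37.9] yaw 0.2 | pos [420.5 169.4  47.9] yaw 92.7 tilt [-3.136e+00  2.000e-03] F [-0.3 -0.6 -0.3] open 0.5 gf 0.0 t 2.7
```

View pics/g1.png

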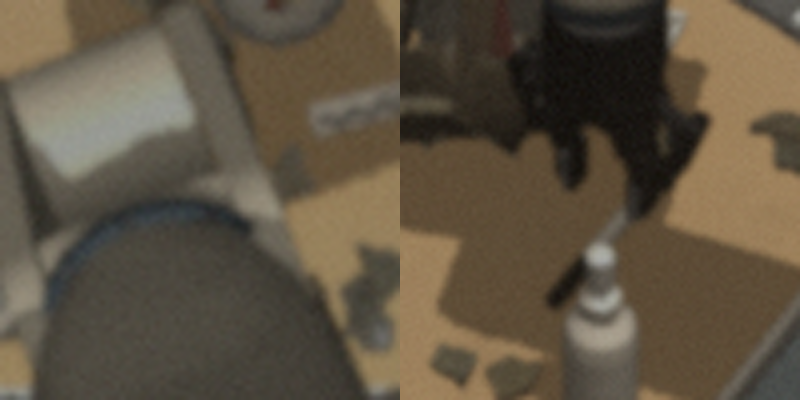

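The picture shows the fingers (scene approx (272,243) and (290,250)) straddling the marker barrel above it. The arm was still settling; descending.

{"fn": "carry_out", "kwargs": {
  "targets": [
    {"dp": [0, 0, 20], "yaw": 0},
    {"dp": [0, 0, 36], "yaw": 0},
    {"dp": [0, 0, 38], "yaw": 0},
    {"dp": [0, 0, 38], "yaw": 0},
    {"dp": [0, 0, 38], "yaw": 0}
  ]
}}

```text
clock: 3.42
eef_pos: [423.4, 170.3, 13.0]
tcp_rot: [3.14, -0.001, 1.618]
contact_force: [0.6, -0.5, 0.4]
opening: 0.502
grasp_force: 0.0
```

```bash
python3 -c "
from h import *
go(423,172.5,10,2.5)"
```

```text
dp [ 2.2 -0.3  3. ] yaw 0.2 | pos [423.4 170.3  13. ] yaw 92.7 tilt [ 3.14e+00 -1.00e-03] F [ 0.6 -0.5  0.4] open 0.502 gf 0.0 t 3.425
```

{"fn": "carry_out", "kwargs": {
  "targets": [
    {"dp": [2, 0, 3], "yaw": 0},
    {"dp": [2, 0, 3], "yaw": 0}
  ]
}}

```text
clock: 3.68
eef_pos: [422.5, 172.2, 9.0]
tcp_rot: [3.142, -0.0, 1.619]
contact_force: [-0.1, 0.8, -0.6]
opening: 0.504
grasp_force: 0.0
```

{"fn": "carry_out", "kwargs": {
  "targets": [
    {"dp": [0, 0, 0], "yaw": 0},
    {"dp": [0, 0, 0], "yaw": 0},
    {"dp": [0, 0, 0], "yaw": 0},
    {"dp": [0, 0, 0], "yaw": 0},
    {"dp": [0, 0, 0], "yaw": 0},
    {"dp": [0, 0, 0], "yaw": 0}
  ],
  "fingers": -1,
  "grip_force": 25
}}

```text
clock: 4.42
eef_pos: [422.6, 172.1, 9.0]
tcp_rot: [3.142, -0.0, 1.618]
contact_force: [-0.7, -0.2, 3.6]
opening: 0.143
grasp_force: 26.8
```

```bash
python3 -c "
from h import *
go(423,172.5,100,2.5)"
```

```text
dp [  0.4   0.5 -91. ] yaw 0.2 | pos [422.6 172.1   9. ] yaw 92.7 tilt [ 3.142 -0.   ] F [-0.7 -0.2  3.6] open 0.143 gf 26.776808202266693 t 4.425
```

```bash
python3 -c "
from h import *
go(409,-145.7,70,-9.6)"
```

```text
dp [-316.8  -28.7  -61. ] yaw 12.3 | pos [422.6 172.1   9. ] yaw 92.7 tilt [ 3.142 -0.   ] F [-0.7 -0.2  3.6] open 0.143 gf 26.776808202266693 t 4.425
```

{"fn": "carry_out", "kwargs": {
  "targets": [
    {"dp": [0, 0, -30], "yaw": 0},
    {"dp": [0, 0, -71], "yaw": 0},
    {"dp": [-50, -4, -71], "yaw": 5},
    {"dp": [-105, -10, -71], "yaw": 12.3},
    {"dp": [-160, -15, -71], "yaw": 12.3},
    {"dp": [-215, -20, -71], "yaw": 12.3},
    {"dp": [-270, -25, -71], "yaw": 12.3},
    {"dp": [-317, -28.7, -71], "yaw": 12.3},
    {"dp": [-317, -28.7, -71], "yaw": 12.3},
    {"dp": [-317, -28.7, -71], "yaw": 12.3},
    {"dp": [-317, -28.7, -71], "yaw": 12.3}
  ]
}}

```text
clock: 5.8
eef_pos: [408.8, -144.9, 79.8]
tcp_rot: [-3.141, -0.0, 1.405]
contact_force: [0.2, 0.3, -0.3]
opening: 0.146
grasp_force: 26.3
```

```bash
python3 -c "
from h import *
go(409,-145.7,14,-9.6)"
```

```text
dp [-0.7  0.3 65.8] yaw 0.1 | pos [ 408.8 -144.9   79.8] yaw 80.5 tilt [-3.141 -0.   ] F [ 0.2  0.3 -0.3] open 0.146 gf 26.315323412418365 t 5.8
```

{"fn": "carry_out", "kwargs": {
  "targets": [
    {"dp": [-0.7, 0.3, 25], "yaw": 0},
    {"dp": [-0.7, 0.3, 45], "yaw": 0},
    {"dp": [-0.7, 0.3, 52], "yaw": 0},
    {"dp": [-0.7, 0.3, 52], "yaw": 0},
    {"dp": [-0.7, 0.3, 52], "yaw": 0}
  ]
}}

```text
clock: 6.42
eef_pos: [409.6, -146.6, 28.5]
tcp_rot: [3.141, 0.0, 1.404]
contact_force: [0.8, -0.2, 0.4]
opening: 0.146
grasp_force: 26.3
```

```bash
python3 -c "
from h import *
a=cv2.resize(r.grab_frame('top')[185:255,300:370,::-1],(400,400),interpolation=2);b=cv2.resize(r.grab_frame('scene')[145:225,295:375,::-1],(400,400),interpolation=2)
cv2.imwrite('pics/g2.png',np.hstack([a,b]));go(409,-145.7,14,-9.6)"
```

```text
dp [ 0.9 -0.8 14.6] yaw 0.0 | pos [ 409.6 -146.8   28.6] yaw 80.4 tilt [3.14 0.  ] F [-0.2  0.3  0.3] open 0.146 gf 26.31510704755783 t 6.525
```

View pics/g2.png

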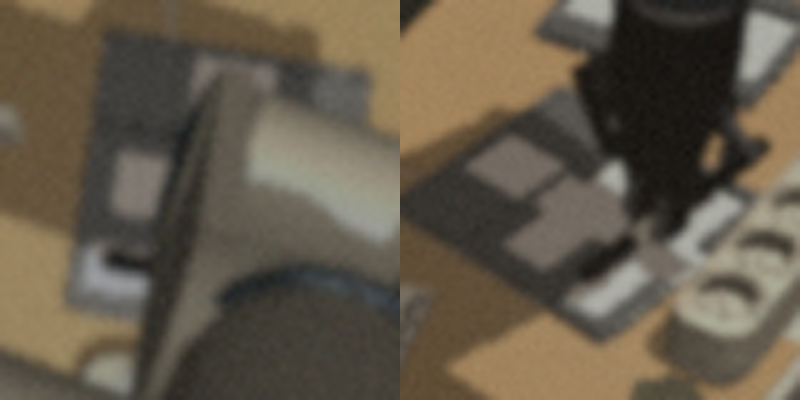

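Run:
```python
from h import *
f=np.mean([r.grab_frame('top').astype(float) for _ in range(4)],0).mean(2)
print(np.arange(224,242)); 
for c in range(313,327): print(c,f[224:242,c].astype(int))
print([ (z,np.round(proj('top',(409-18*0+60*np.sin(np.radians(9.6)),-145.7+60*np.cos(np.radians(9.6)),z)),1)) for z in(4,22,32)])
```

```text
[224 225 226 227 228 229 230 231 232 233 234 235 236 237 238 239 240 241]
313 [ 68  69  72  79  88  95 101 104 106 108 109 109 102 100  99 107 120 127]
314 [ 61  63  64  75  92 105 114 121 124 125 125 117 106  99  99 106 119 126]
315 [ 62  62  66  83 107 125 134 141 145 145 143 128 108  99  99 109 118 125]
316 [ 63  64  72  94 118 133 139 145 152 154 149 132 111 102 102 107 116 124]
317 [ 62  63  71  94 109 115 119 129 143 153 150 136 116 103 101 104 112 121]
318 [ 61  65  72  85  91  82  78  94 125 148 152 141 124 109 102 103 109 119]
319 [ 61  63  70  80  73  57  45  69 108 140 152 147 132 111 101 103 108 119]
320 [ 62  63  68  71  66  48  32  57  97 134 151 149 133 113  99  99 105 115]
321 [ 64  64  63  65  64  50  33  49  91 127 148 149 132 111 100 100 105 113]
322 [ 66  63  62  64  67  59  37  44  81 122 146 149 133 110 102 102 105 111]
323 [ 67  62  62  67  73  65  43  37  71 115 144 147 132 110 101  99 101 104]
324 [ 65  64  63  68  76  70  48  35  65 108 135 138 122 102  91  87  84  81]
325 [ 63  61  60  65  72  68  48  34  56  91 112 113 100  82  69  65  58  59]
326 [59 56 56 59 63 58 45 37 48 65 77 76 67 60 49 48 47 46]
[(4, array([318.6, 231.4])), (22, array([319.1, 230.9])), (32, array([319.4, 230.6]))]
```

{"fn": "carry_out", "kwargs": {
  "targets": [
    {"dp": [4, -2.5, 8], "yaw": 0},
    {"dp": [4, -2.5, 12], "yaw": 0},
    {"dp": [4, -2.5, 15], "yaw": 0},
    {"dp": [4, -2.5, 15], "yaw": 0},
    {"dp": [4, -2.5, 15], "yaw": 0}
  ]
}}

```text
clock: 7.35
eef_pos: [407.3, -142.4, 12.8]
tcp_rot: [-3.141, -0.0, 1.404]
contact_force: [-0.3, 0.5, 0.1]
opening: 0.149
grasp_force: 26.7
```

{"fn": "carry_out", "kwargs": {
  "targets": [
    {"dp": [0, 0, 0], "yaw": 0},
    {"dp": [0, 0, 0], "yaw": 0},
    {"dp": [0, 0, 0], "yaw": 0},
    {"dp": [0, 0, 0], "yaw": 0}
  ],
  "fingers": -0.45
}}

```text
clock: 7.85
eef_pos: [407.3, -142.3, 13.0]
tcp_rot: [3.142, 0.0, 1.404]
contact_force: [0.4, -0.3, 0.1]
opening: 0.274
grasp_force: 0.0
```

{"fn": "carry_out", "kwargs": {
  "targets": [
    {"dp": [0, 0, -15], "yaw": 0},
    {"dp": [0, 0, -50], "yaw": 0},
    {"dp": [0, 0, -110], "yaw": 0},
    {"dp": [0, 0, -130], "yaw": 0},
    {"dp": [0, 0, -130], "yaw": 0}
  ]
}}

```text
clock: 8.48
eef_pos: [408.5, -142.8, 145.4]
tcp_rot: [3.137, 0.001, 1.404]
contact_force: [-0.1, -0.0, 0.0]
opening: 0.275
grasp_force: 0.0
```

```bash
python3 -c "
from h import *
go(493,20.5,100,14.6)"
```

```text
dp [175.   56.1  45.4] yaw -24.2 | pos [ 408.5 -142.8  145.4] yaw 80.4 tilt [3.137e+00 1.000e-03] F [-0.1 -0.   0. ] open 0.275 gf 0.0 t 8.475
```

{"fn": "carry_out", "kwargs": {
  "targets": [
    {"dp": [60, 19, 0], "yaw": -10},
    {"dp": [120, 38, 0], "yaw": -20},
    {"dp": [175, 56, 10], "yaw": -24},
    {"dp": [175, 56, 60], "yaw": -24},
    {"dp": [175, 56, 105], "yaw": -24},
    {"dp": [175, 56, 115], "yaw": -24},
    {"dp": [175, 56, 115], "yaw": -24},
    {"dp": [175, 56, 115], "yaw": -24}
  ],
  "fingers": 0.0
}}

```text
clock: 9.48
eef_pos: [492.7, 20.7, 29.3]
tcp_rot: [3.14, 0.0, 1.822]
contact_force: [-0.0, 0.8, -0.2]
opening: 0.499
grasp_force: 0.0
```

```bash
python3 -c "
from h import *
go(493,20.5,9.5,14.6)"
```

```text
dp [-0.3  0.3 19.8] yaw -0.2 | pos [492.7  20.7  29.3] yaw 104.4 tilt [3.14 0.  ] F [-0.   0.8 -0.2] open 0.499 gf 0.0 t 9.475
```

{"fn": "carry_out", "kwargs": {
  "targets": [
    {"dp": [0, 0, 12], "yaw": 0},
    {"dp": [0, 0, 20], "yaw": 0},
    {"dp": [0, 0, 20], "yaw": 0},
    {"dp": [0, 0, 20], "yaw": 0}
  ]
}}

```text
clock: 9.98
eef_pos: [491.6, 20.9, 7.9]
tcp_rot: [-3.141, -0.0, 1.823]
contact_force: [0.4, -0.6, 0.2]
opening: 0.499
grasp_force: 0.0
```

{"fn": "carry_out", "kwargs": {
  "targets": [
    {"dp": [0, 0, 0], "yaw": 0},
    {"dp": [0, 0, 0], "yaw": 0},
    {"dp": [0, 0, 0], "yaw": 0},
    {"dp": [0, 0, 0], "yaw": 0},
    {"dp": [0, 0, 0], "yaw": 0}
  ],
  "fingers": -1
}}

```text
clock: 10.6
eef_pos: [492.0, 21.0, 8.2]
tcp_rot: [3.141, 0.0, 1.823]
contact_force: [-0.3, 0.3, 5.0]
opening: 0.253
grasp_force: 26.8
```

```bash
python3 -c "
from h import *
a=np.radians(-9.6);o=np.array([466.3,-153.5])
print('marker?',o-59*np.array([np.cos(a),np.sin(a)]))
t=o-6*np.array([np.cos(a),np.sin(a)]); print(t); go(*t,80,-9.6)
f=np.mean([r.grab_frame('top').astype(float) for _ in range(4)],0).astype(np.uint8); s=r.grab_frame('scene')
cv2.imwrite('pics/g3.png',np.hstack([cv2.resize(f[185:255,300:370,::-1],(400,400),interpolation=2),cv2.resize(s[145:225,295:375,::-1],(400,400),interpolation=2)]))"
```

```text
marker? [ 408.12623381 -143.66064394]
[ 460.38402378 -152.49938752]
dp [-160.1  -73.8  -71.8] yaw 24.0 | pos [492.   21.    8.2] yaw 104.4 tilt [3.141 0.   ] F [-0.3  0.3  5. ] open 0.253 gf 26.81915609166026 t 10.6
```

View pics/g3.png

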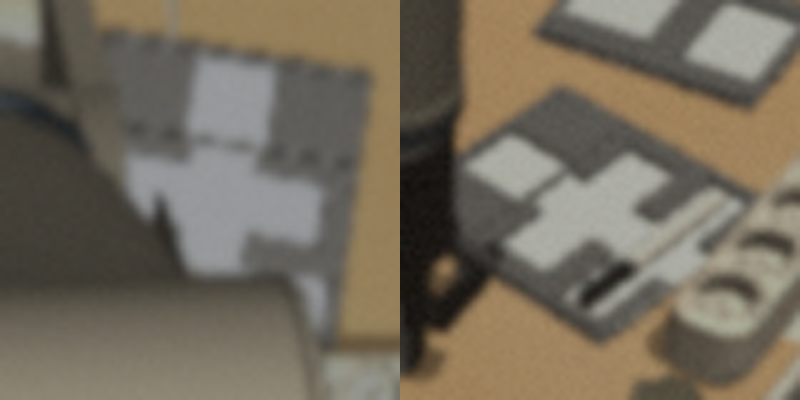

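The marker lies inside its lane (scene crop (640,260)). The bar is gripped (opening 21.5 mm); moving it to the wider lane.

{"fn": "carry_out", "kwargs": {
  "targets": [
    {"dp": [0, 0, -30], "yaw": 0},
    {"dp": [0, 0, -72], "yaw": 4},
    {"dp": [-55, -25, -72], "yaw": 14},
    {"dp": [-110, -50, -72], "yaw": 24},
    {"dp": [-160, -74, -72], "yaw": 24},
    {"dp": [-160, -74, -72], "yaw": 24},
    {"dp": [-160, -74, -45], "yaw": 24},
    {"dp": [-160, -74, -20], "yaw": 24},
    {"dp": [-160, -74, -20], "yaw": 24},
    {"dp": [-160, -74, -20], "yaw": 24}
  ]
}}

```text
clock: 12.1
eef_pos: [460.2, -152.0, 28.4]
tcp_rot: [3.142, -0.0, 1.404]
contact_force: [-0.5, 0.7, -0.4]
opening: 0.246
grasp_force: 24.7
```

```bash
python3 -c "
from h import *
go(460.4,-152.5,12.7,-9.6)
f=np.mean([r.grab_frame('top').astype(float) for _ in range(4)],0).astype(np.uint8); s=r.grab_frame('scene')
cv2.imwrite('pics/g4.png',np.hstack([cv2.resize(f[185:255,300:370,::-1],(400,400),interpolation=2),cv2.resize(s[145:225,295:375,::-1],(400,400),interpolation=2)]))"
```

```text
dp [-0.4  0.3 15.7] yaw 0.1 | pos [ 460.2 -152.    28.4] yaw 80.5 tilt [ 3.142 -0.   ] F [-0.5  0.7 -0.4] open 0.246 gf 24.74521905183792 t 12.1
```

View pics/g4.png

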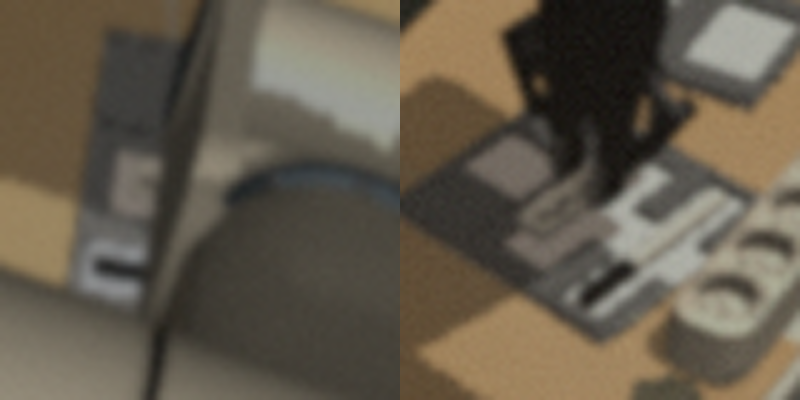

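In the top crop the marker cap (118,268) is centred in its lane. The bar hangs over its lane, so I'll lower it.

{"fn": "carry_out", "kwargs": {
  "targets": [
    {"dp": [0, 0, 8], "yaw": 0},
    {"dp": [0, 0, 15], "yaw": 0},
    {"dp": [0, 0, 15.5], "yaw": 0},
    {"dp": [0, 0, 15.5], "yaw": 0}
  ]
}}

```text
clock: 12.85
eef_pos: [459.8, -152.5, 12.2]
tcp_rot: [-3.141, -0.0, 1.404]
contact_force: [-1.5, 0.3, 5.8]
opening: 0.25
grasp_force: 27.7
```

{"fn": "carry_out", "kwargs": {
  "targets": [
    {"dp": [0, 0, 0], "yaw": 0},
    {"dp": [0, 0, 0], "yaw": 0},
    {"dp": [0, 0, 0], "yaw": 0},
    {"dp": [0, 0, 0], "yaw": 0}
  ],
  "fingers": -0.28
}}

```text
clock: 13.35
eef_pos: [459.8, -152.5, 12.4]
tcp_rot: [-3.141, -0.0, 1.404]
contact_force: [-0.5, -0.1, 0.6]
opening: 0.36
grasp_force: 0.0
```

{"fn": "carry_out", "kwargs": {
  "targets": [
    {"dp": [0, 0, -15], "yaw": 0},
    {"dp": [0, 0, -50], "yaw": 0},
    {"dp": [0, 0, -110], "yaw": 0},
    {"dp": [0, 0, -130], "yaw": 0},
    {"dp": [0, 0, -130], "yaw": 0}
  ]
}}

```text
clock: 13.98
eef_pos: [461.1, -152.9, 144.9]
tcp_rot: [3.137, 0.001, 1.404]
contact_force: [0.2, 1.2, -0.3]
opening: 0.359
grasp_force: 0.0
```

```bash
python3 -c "
from h import *
go(440,394.3,150,0); go(677.3,-103.5,150,49)"
```

```text
dp [ 536.1 -111.8   -5.1] yaw -9.6 | pos [ 461.1 -152.9  144.9] yaw 80.4 tilt [3.137e+00 1.000e-03] F [ 0.2  1.2 -0.3] open 0.359 gf 0.0 t 13.975
dp [ 84.7 205.   -5.1] yaw -58.6 | pos [ 461.1 -152.9  144.9] yaw 80.4 tilt [3.137e+00 1.000e-03] F [ 0.2  1.2 -0.3] open 0.359 gf 0.0 t 13.975
```

{"fn": "carry_out", "kwargs": {
  "targets": [
    {"dp": [30, 40, 0], "yaw": -10},
    {"dp": [60, 75, 0], "yaw": -20},
    {"dp": [76, 99, 0], "yaw": -30},
    {"dp": [76, 110, 0], "yaw": -40},
    {"dp": [78, 130, 0], "yaw": -50},
    {"dp": [82, 165, 0], "yaw": -58.6},
    {"dp": [85, 205, 20], "yaw": -58.6},
    {"dp": [85, 205, 70], "yaw": -58.6},
    {"dp": [85, 205, 95], "yaw": -58.6},
    {"dp": [85, 205, 95], "yaw": -58.6},
    {"dp": [85, 205, 95], "yaw": -58.6}
  ],
  "fingers": 0.4
}}

```text
clock: 15.35
eef_pos: [676.4, -102.8, 47.9]
tcp_rot: [3.141, 0.0, 2.427]
contact_force: [0.6, 0.4, 0.6]
opening: 0.701
grasp_force: 0.0
```

```bash
python3 -c "
from h import *
go(677.3,-103.5,14,49)
f=np.mean([r.grab_frame('top').astype(float) for _ in range(4)],0).astype(np.uint8); s=r.grab_frame('scene')
cv2.imwrite('pics/g5.png',np.hstack([cv2.resize(f[185:255,300:370,::-1],(400,400),interpolation=2),cv2.resize(s[90:190,225:325,::-1],(400,400),interpolation=2)]))"
```

```text
dp [-1.1  0.  33.9] yaw 0.0 | pos [ 676.4 -102.8   47.9] yaw 139.0 tilt [3.141 0.   ] F [0.6 0.4 0.6] open 0.701 gf 0.0 t 15.35
```

View pics/g5.png

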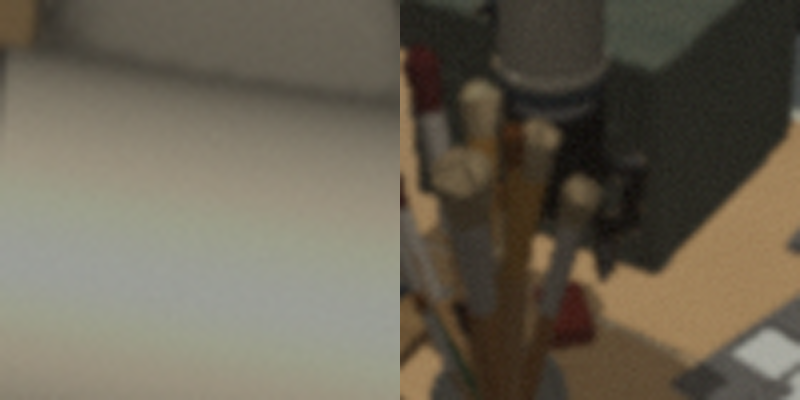

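The scene crop shows the gripper above the red block (scene (268,169)), free of the cabinet. Descending.

{"fn": "carry_out", "kwargs": {
  "targets": [
    {"dp": [-1, 0, 15], "yaw": 0},
    {"dp": [-1, 0, 28], "yaw": 0},
    {"dp": [-1, 0, 34], "yaw": 0},
    {"dp": [-1, 0, 34], "yaw": 0},
    {"dp": [-1, 0, 34], "yaw": 0}
  ]
}}

```text
clock: 16.23
eef_pos: [677.1, -103.4, 13.6]
tcp_rot: [3.141, 0.0, 2.427]
contact_force: [-0.0, -0.3, 0.5]
opening: 0.696
grasp_force: 0.0
```

{"fn": "carry_out", "kwargs": {
  "targets": [
    {"dp": [0, 0, 0], "yaw": 0},
    {"dp": [0, 0, 0], "yaw": 0},
    {"dp": [0, 0, 0], "yaw": 0},
    {"dp": [0, 0, 0], "yaw": 0},
    {"dp": [0, 0, 0], "yaw": 0}
  ],
  "fingers": -1,
  "grip_force": 30
}}

```text
clock: 16.85
eef_pos: [677.3, -103.4, 14.0]
tcp_rot: [3.141, 0.001, 2.427]
contact_force: [-0.0, -0.5, 5.4]
opening: 0.435
grasp_force: 31.9
```

```bash
python3 -c "
from h import *
go(464.5,-357.5,120,3.9)"
```

```text
dp [  -5.9 -331.4 -106. ] yaw 45.1 | pos [ 677.3 -103.4   14. ] yaw 139.0 tilt [3.141e+00 1.000e-03] F [-0.  -0.5  5.4] open 0.435 gf 31.85703456401825 t 16.85
```

{"fn": "carry_out", "kwargs": {
  "targets": [
    {"dp": [0, 0, -50], "yaw": 0},
    {"dp": [0, 0, -100], "yaw": 0},
    {"dp": [40, -38, -100], "yaw": 0},
    {"dp": [85, -80, -100], "yaw": 0},
    {"dp": [129, -121, -100], "yaw": 0},
    {"dp": [129, -121, -100], "yaw": 9},
    {"dp": [100, -165, -100], "yaw": 18},
    {"dp": [71, -212, -100], "yaw": 27},
    {"dp": [40, -260, -100], "yaw": 36},
    {"dp": [8, -310, -100], "yaw": 45},
    {"dp": [-6, -331, -100], "yaw": 45},
    {"dp": [-6, -331, -80], "yaw": 45}
  ]
}}

```text
clock: 18.35
eef_pos: [464.8, -360.2, 94.2]
tcp_rot: [3.139, 0.002, 1.638]
contact_force: [0.8, 0.8, -1.5]
opening: 0.436
grasp_force: 31.2
```

```bash
python3 -c "
from h import *
go(464.5,-357.5,18,3.9)"
```

```text
dp [ 2.7 -0.1 76.2] yaw -0.0 | pos [ 464.8 -360.2   94.2] yaw 93.9 tilt [3.139e+00 2.000e-03] F [ 0.8  0.8 -1.5] open 0.436 gf 31.212515830993652 t 18.35
```

{"fn": "carry_out", "kwargs": {
  "targets": [
    {"dp": [0, 0, 25], "yaw": 0},
    {"dp": [0, 0, 45], "yaw": 0},
    {"dp": [0, 0, 56], "yaw": 0},
    {"dp": [0, 0, 56], "yaw": 0},
    {"dp": [0, 0, 56], "yaw": 0}
  ]
}}

```text
clock: 18.98
eef_pos: [464.8, -357.5, 38.1]
tcp_rot: [3.141, 0.001, 1.641]
contact_force: [-0.2, 0.3, -0.0]
opening: 0.437
grasp_force: 31.2
```

```bash
python3 -c "
from h import *
go(464.5,-357.5,18.5,3.9)
f=np.mean([r.grab_frame('top').astype(float) for _ in range(4)],0).astype(np.uint8); s=r.grab_frame('scene')
cv2.imwrite('pics/g6.png',np.hstack([cv2.resize(f[172:242,300:440,::-1],(400,200),interpolation=2),cv2.resize(s[115:175,310:430,::-1],(400,200),interpolation=2)]))"
```

```text
dp [ 0.  -0.3 19.6] yaw 0.1 | pos [ 464.8 -357.5   38.1] yaw 94.0 tilt [3.141e+00 1.000e-03] F [-0.2  0.3 -0. ] open 0.437 gf 31.19055926799774 t 18.975
```

View pics/g6.png

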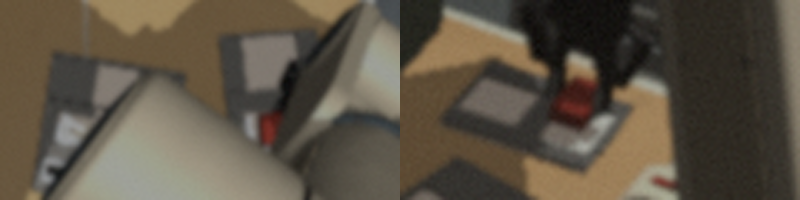

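{"fn": "carry_out", "kwargs": {
  "targets": [
    {"dp": [0, 0, 8], "yaw": 0},
    {"dp": [0, 0, 15], "yaw": 0},
    {"dp": [0, 0, 19.5], "yaw": 0},
    {"dp": [0, 0, 19.5], "yaw": 0},
    {"dp": [0, 0, 19.5], "yaw": 0}
  ]
}}

```text
clock: 19.85
eef_pos: [464.2, -357.2, 17.7]
tcp_rot: [-3.141, -0.0, 1.641]
contact_force: [-0.3, 0.4, 0.3]
opening: 0.433
grasp_force: 31.7
```

{"fn": "carry_out", "kwargs": {
  "targets": [
    {"dp": [0, 0, 0], "yaw": 0},
    {"dp": [0, 0, 0], "yaw": 0},
    {"dp": [0, 0, 0], "yaw": 0},
    {"dp": [0, 0, 0], "yaw": 0}
  ],
  "fingers": 0.2
}}

```text
clock: 20.35
eef_pos: [464.4, -357.3, 17.9]
tcp_rot: [3.142, 0.0, 1.641]
contact_force: [-0.3, -0.0, 0.9]
opening: 0.604
grasp_force: 0.0
```

{"fn": "carry_out", "kwargs": {
  "targets": [
    {"dp": [0, 0, -15], "yaw": 0},
    {"dp": [0, 0, -50], "yaw": 0},
    {"dp": [0, 0, -110], "yaw": 0},
    {"dp": [0, 0, -130], "yaw": 0},
    {"dp": [0, 0, -130], "yaw": 0}
  ]
}}

```text
clock: 20.98
eef_pos: [465.5, -358.1, 150.8]
tcp_rot: [3.138, 0.003, 1.641]
contact_force: [0.8, 1.7, -0.0]
opening: 0.597
grasp_force: 0.0
```

```bash
python3 -c "
from h import *
go(440,394.3,150,0)"
```

```text
dp [752.3  27.5   0.8] yaw 4.0 | pos [ 465.5 -358.1  150.8] yaw 94.0 tilt [3.138e+00 3.000e-03] F [ 0.8  1.7 -0. ] open 0.597 gf 0.0 t 20.975
```

{"fn": "carry_out", "kwargs": {
  "targets": [
    {"dp": [30, -10, -30], "yaw": 0},
    {"dp": [90, -20, -45], "yaw": 0},
    {"dp": [150, -30, -45], "yaw": 0},
    {"dp": [210, -40, -45], "yaw": 0},
    {"dp": [270, -40, -45], "yaw": 0},
    {"dp": [330, -40, -45], "yaw": 0},
    {"dp": [390, -40, -45], "yaw": 0},
    {"dp": [450, -35, -45], "yaw": 2},
    {"dp": [510, -25, -45], "yaw": 4},
    {"dp": [570, -10, -45], "yaw": 4},
    {"dp": [630, 5, -45], "yaw": 4},
    {"dp": [690, 20, -45], "yaw": 4}
  ]
}}

```text
clock: 22.48
eef_pos: [435.3, 334.2, 191.9]
tcp_rot: [-3.14, 0.001, 1.572]
contact_force: [0.2, 0.0, 0.4]
opening: 0.602
grasp_force: 0.0
```

```bash
python3 -c "
from h import *
go(440,394.3,20,0)"
```

```text
dp [ 60.1   4.8 171.9] yaw 0.1 | pos [435.3 334.2 191.9] yaw 90.1 tilt [-3.14e+00  1.00e-03] F [0.2 0.  0.4] open 0.602 gf 0.0 t 22.475
```

{"fn": "carry_out", "kwargs": {
  "targets": [
    {"dp": [57, 4, 0], "yaw": 0},
    {"dp": [57, 4, 40], "yaw": 0},
    {"dp": [57, 4, 90], "yaw": 0},
    {"dp": [57, 4, 130], "yaw": 0},
    {"dp": [57, 4, 140], "yaw": 0},
    {"dp": [57, 4, 140], "yaw": 0},
    {"dp": [57, 4, 140], "yaw": 0}
  ],
  "fingers": 0.4
}}

```text
clock: 23.35
eef_pos: [440.7, 390.1, 54.5]
tcp_rot: [3.14, -0.001, 1.571]
contact_force: [0.2, -0.2, -0.3]
opening: 0.704
grasp_force: 0.0
```

```bash
python3 -c "
from h import *
go(440,394.3,20,0)
f=np.mean([r.grab_frame('top').astype(float) for _ in range(4)],0).astype(np.uint8); s=r.grab_frame('scene')
cv2.imwrite('pics/g7.png',np.hstack([cv2.resize(f[172:242,300:440,::-1],(400,200),interpolation=2),cv2.resize(s[265:345,180:260,::-1],(400,400),interpolation=2)[100:300]]))
for n,f in(('top',f),('scene',s)):
    h=cv2.cvtColor(f,cv2.COLOR_RGB2HSV).astype(int)
    m=((h[...,1]>130)&((h[...,0]<10)|(h[...,0]>170))&(h[...,2]>50)).astype(np.uint8); q=(slice(180,240),slice(370,430)) if n=='top' else (slice(125,175),slice(320,390))
    ys,xs=np.nonzero(m[q]); c=(xs.mean()+q[1].start,ys.mean()+q[0].start); print(n,len(xs),c,onz(n,c,20))
"
```

```text
dp [ 4.2 -0.7 34.5] yaw 0.0 | pos [440.7 390.1  54.5] yaw 90.0 tilt [ 3.14e+00 -1.00e-03] F [ 0.2 -0.2 -0.3] open 0.704 gf 0.0 t 23.35
top 149 (np.float64(397.81879194630875), np.float64(217.16107382550337)) [ 466.12605787 -356.83063806   20.        ]
scene 129 (np.float64(362.93798449612405), np.float64(149.68992248062017)) [ 463.51932681 -360.36184385   20.        ]
```

View pics/g7.png

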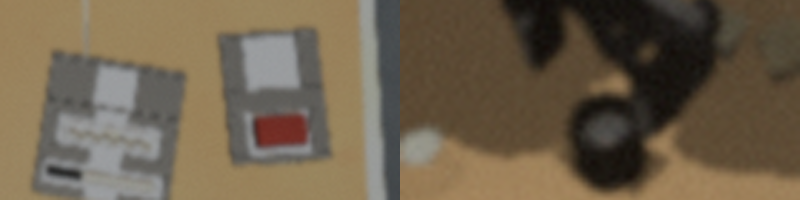

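The left crop shows marker, bar and wax block centred in their places. The right crop shows the loupe between the open fingers. Descending on it.

{"fn": "carry_out", "kwargs": {
  "targets": [
    {"dp": [4, -0.7, 15], "yaw": 0},
    {"dp": [4, -0.7, 28], "yaw": 0},
    {"dp": [4, -0.7, 35], "yaw": 0},
    {"dp": [4, -0.7, 35], "yaw": 0},
    {"dp": [4, -0.7, 35], "yaw": 0}
  ]
}}

```text
clock: 24.22
eef_pos: [439.2, 393.5, 18.0]
tcp_rot: [3.142, -0.0, 1.571]
contact_force: [-0.4, -0.1, -0.1]
opening: 0.701
grasp_force: 0.0
```

{"fn": "carry_out", "kwargs": {
  "targets": [
    {"dp": [0, 0, 0], "yaw": 0},
    {"dp": [0, 0, 0], "yaw": 0},
    {"dp": [0, 0, 0], "yaw": 0},
    {"dp": [0, 0, 0], "yaw": 0},
    {"dp": [0, 0, 0], "yaw": 0}
  ],
  "fingers": -1,
  "grip_force": 30
}}

```text
clock: 24.85
eef_pos: [439.4, 393.6, 18.5]
tcp_rot: [3.141, -0.001, 1.571]
contact_force: [0.2, -1.6, 6.4]
opening: 0.375
grasp_force: 30.2
```

```bash
cat > m4.py <<'E'
from h import *
import m2
f=np.load('f.npz')
E
python3 -c "
from h import *
a=np.radians(-9.6);o=np.array([466.8,-154.3])
t=o+54*np.array([np.cos(a),np.sin(a)]); print(t); go(*t,120,-9.6)
f=np.mean([r.grab_frame('top').astype(float) for _ in range(4)],0).astype(np.uint8)
np.savez('f2.npz',top=f,scene=r.grab_frame('scene'))
h=cv2.cvtColor(f,cv2.COLOR_RGB2HSV).astype(int)
for z,roi in((4,(328,190,352,211)),(4,(380,180,412,205))):
  x0,y0,x1,y1=roi; m=((h[...,2]>140)&(h[...,1]<60))[y0:y1,x0:x1]; ys,xs=np.nonzero(m); c=(xs.mean()+x0,ys.mean()+y0); print(len(xs),c,onz('top',c,z))
"
```

```text
[ 520.043786   -163.30551232]
dp [-557.    80.3 -101.5] yaw 9.6 | pos [439.4 393.6  18.5] yaw 90.0 tilt [ 3.141e+00 -1.000e-03] F [ 0.2 -1.6  6.4] open 0.375 gf 30.247258376330137 t 24.85
165 (np.float64(340.07272727272726), np.float64(202.28484848484848)) [ 520.29438133 -162.48963688    4.        ]
289 (np.float64(394.2629757785467), np.float64(193.3044982698962)) [ 552.10383925 -352.51867957    4.        ]
```

{"fn": "carry_out", "kwargs": {
  "targets": [
    {"dp": [0, 0, -60], "yaw": 0},
    {"dp": [-10, -5, -120], "yaw": 0},
    {"dp": [-40, -15, -170], "yaw": 0},
    {"dp": [-100, -20, -170], "yaw": 0},
    {"dp": [-160, -20, -170], "yaw": 0},
    {"dp": [-220, -20, -170], "yaw": 0},
    {"dp": [-280, -20, -170], "yaw": 0},
    {"dp": [-340, -20, -170], "yaw": 0},
    {"dp": [-400, -10, -170], "yaw": 3},
    {"dp": [-450, 10, -150], "yaw": 6},
    {"dp": [-505, 40, -130], "yaw": 9.6},
    {"dp": [-545, 70, -100], "yaw": 9.6}
  ]
}}

```text
clock: 26.6
eef_pos: [510.7, -154.0, 118.1]
tcp_rot: [3.139, 0.0, 1.402]
contact_force: [0.6, 0.8, 0.9]
opening: 0.376
grasp_force: 30.2
```

```bash
python3 -c "
from h import *
go(520.2,-163,45,-9.6)"
```

```text
dp [-7.3 10.9 73.1] yaw -0.1 | pos [ 510.7 -154.   118.1] yaw 80.3 tilt [3.139 0.   ] F [0.6 0.8 0.9] open 0.376 gf 30.21036288002506 t 26.6
```

{"fn": "carry_out", "kwargs": {
  "targets": [
    {"dp": [-7, 11, 30], "yaw": 0},
    {"dp": [-7, 11, 60], "yaw": 0},
    {"dp": [-7, 11, 75], "yaw": 0},
    {"dp": [-7, 11, 75], "yaw": 0},
    {"dp": [-7, 11, 75], "yaw": 0}
  ]
}}

```text
clock: 27.22
eef_pos: [519.7, -160.2, 43.9]
tcp_rot: [3.14, 0.0, 1.404]
contact_force: [-0.3, 0.4, -0.9]
opening: 0.372
grasp_force: 30.2
```

```bash
python3 -c "
from h import *
go(520.2,-163,22.5,-9.6)
s=r.grab_frame('scene')
cv2.imwrite('pics/g8.png',cv2.resize(s[140:210,280:370,::-1],(540,420),interpolation=2))"
```

```text
dp [-2.7  0.9 21.4] yaw 0.0 | pos [ 519.7 -160.2   43.9] yaw 80.4 tilt [3.14 0.  ] F [-0.3  0.4 -0.9] open 0.372 gf 30.207213973626494 t 27.225
```

View pics/g8.png

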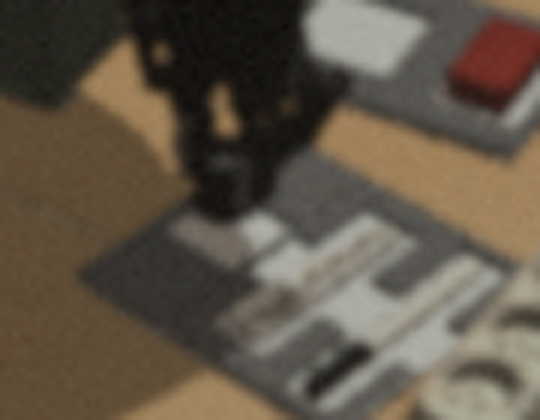

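The loupe hangs over the square pocket (crop (225,190), pocket around (225,235)); lowering.

{"fn": "carry_out", "kwargs": {
  "targets": [
    {"dp": [-2.7, 0.5, 8], "yaw": 0},
    {"dp": [-2.7, 0.5, 16], "yaw": 0},
    {"dp": [-2.7, 0.5, 21], "yaw": 0},
    {"dp": [-2.7, 0.5, 21], "yaw": 0},
    {"dp": [-2.7, 0.5, 21], "yaw": 0}
  ]
}}

```text
clock: 27.9
eef_pos: [518.9, -163.0, 21.9]
tcp_rot: [-3.141, 0.0, 1.404]
contact_force: [-1.2, -0.3, 4.3]
opening: 0.377
grasp_force: 31.5
```

{"fn": "carry_out", "kwargs": {
  "targets": [
    {"dp": [0, 0, 0], "yaw": 0},
    {"dp": [0, 0, 0], "yaw": 0},
    {"dp": [0, 0, 0], "yaw": 0},
    {"dp": [0, 0, 0], "yaw": 0}
  ],
  "fingers": 0.3
}}

```text
clock: 28.4
eef_pos: [519.1, -163.0, 21.9]
tcp_rot: [-3.142, -0.0, 1.404]
contact_force: [0.4, 0.3, -0.1]
opening: 0.65
grasp_force: 0.0
```

{"fn": "carry_out", "kwargs": {
  "targets": [
    {"dp": [0, 0, -15], "yaw": 0},
    {"dp": [0, 0, -50], "yaw": 0},
    {"dp": [0, 0, -110], "yaw": 0},
    {"dp": [0, 0, -160], "yaw": 0},
    {"dp": [0, 0, -170], "yaw": 0}
  ]
}}

```text
clock: 29.02
eef_pos: [521.1, -163.6, 196.6]
tcp_rot: [3.135, 0.001, 1.404]
contact_force: [0.4, -0.7, 0.1]
opening: 0.651
grasp_force: 0.0
```

```bash
python3 -c "
from h import *
d=np.load('f2.npz')
print(ray('top',(191.4,191.8)))
for z in(96,106): print(onz('top',(191.4,191.8),z),onz('scene',(203.5,252.9),z))
go(537.5,331,180,60);go(537.5,331,180,-58)"
```

```text
(array([ 270.6262489 ,   59.64633704, 1493.00693632]), array([ 0.18535722,  0.18945283, -0.96423562]))
[539.176085   334.12998903  96.        ] [543.12950525 323.30502224  96.        ]
[537.25376215 332.16519097 106.        ] [536.24159432 329.13857205 106.        ]
dp [490.5 -66.   16.6] yaw -69.6 | pos [ 521.1 -163.6  196.6] yaw 80.4 tilt [3.135e+00 1.000e-03] F [ 0.4 -0.7  0.1] open 0.651 gf 0.0 t 29.025
dp [490.5 -66.   16.6] yaw 48.4 | pos [ 521.1 -163.6  196.6] yaw 80.4 tilt [3.135e+00 1.000e-03] F [ 0.4 -0.7  0.1] open 0.651 gf 0.0 t 29.025
```

{"fn": "carry_out", "kwargs": {
  "targets": [
    {"dp": [29, -36, 0], "yaw": 0},
    {"dp": [58, -72, 0], "yaw": 0},
    {"dp": [87, -107, 0], "yaw": 0},
    {"dp": [139, -119, 0], "yaw": 5},
    {"dp": [191, -131, 0], "yaw": 10},
    {"dp": [243, -144, 0], "yaw": 15},
    {"dp": [293, -149, 0], "yaw": 20},
    {"dp": [343, -154, 0], "yaw": 20},
    {"dp": [393, -159, 0], "yaw": 20},
    {"dp": [426, -128, 0], "yaw": 20},
    {"dp": [458, -97, 0], "yaw": 20},
    {"dp": [490, -66, 0], "yaw": 20}
  ],
  "fingers": 1
}}

```text
clock: 30.52
eef_pos: [536.0, 331.9, 191.4]
tcp_rot: [-3.141, 0.001, 1.055]
contact_force: [0.1, -0.3, 0.0]
opening: 1.001
grasp_force: 0.0
```

```bash
python3 -c "
from h import *
go(537.2,331.3,47)
f=np.mean([r.grab_frame('top').astype(float) for _ in range(4)],0).astype(np.uint8)
s=r.grab_frame('scene'); np.savez('f3.npz',top=f,scene=s)
h=cv2.cvtColor(f,cv2.COLOR_RGB2HSV).astype(int)
b=(h[...,2]<85)[190:212,328:354]; ys,xs=np.nonzero(b); 
k,l,st,ce=cv2.connectedComponentsWithStats(b.astype(np.uint8)); 
for i in range(1,k):
  if st[i,4]>10: c=ce[i]+[328,190]; print('loupe',st[i],c,onz('top',c,21))"
```

```text
dp [  0.    1.4 144.4] yaw 0 | pos [536.  331.9 191.4] yaw 60.5 tilt [-3.141e+00  1.000e-03] F [ 0.1 -0.3  0. ] open 1.001 gf 0.0 t 30.525
loupe [ 8  6 10 11 53] [340.09433962 200.60377358] [ 523.28848591 -160.15944952   21.        ]
```

{"fn": "carry_out", "kwargs": {
  "targets": [
    {"dp": [0, 1, 40], "yaw": 0},
    {"dp": [0, 1, 75], "yaw": 0},
    {"dp": [0, 1, 100], "yaw": 0},
    {"dp": [0, 1, 120], "yaw": 0},
    {"dp": [0, 1, 134], "yaw": 0},
    {"dp": [0, 1, 143], "yaw": 0},
    {"dp": [0, 1, 143], "yaw": 0},
    {"dp": [0, 1, 143], "yaw": 0}
  ]
}}

```text
clock: 31.78
eef_pos: [536.8, 330.9, 49.6]
tcp_rot: [3.141, -0.001, 1.055]
contact_force: [-0.8, -0.9, 0.3]
opening: 0.998
grasp_force: 0.0
```

{"fn": "carry_out", "kwargs": {
  "targets": [
    {"dp": [0, 0, 0], "yaw": 0},
    {"dp": [0, 0, 0], "yaw": 0},
    {"dp": [0, 0, 0], "yaw": 0},
    {"dp": [0, 0, 0], "yaw": 0},
    {"dp": [0, 0, 0], "yaw": 0}
  ],
  "fingers": -1,
  "grip_force": 35
}}

```text
clock: 32.4
eef_pos: [536.7, 330.8, 49.5]
tcp_rot: [3.141, -0.001, 1.055]
contact_force: [-2.2, -0.8, 5.9]
opening: 0.593
grasp_force: 36.3
```

```bash
python3 -c "
from h import *
go(551.8,-352.6,140,93.9)"
```

```text
dp [-586.9  350.4  -90.5] yaw 56.5 | pos [536.7 330.8  49.5] yaw 60.4 tilt [ 3.141e+00 -1.000e-03] F [-2.2 -0.8  5.9] open 0.593 gf 36.31178949668538 t 32.4
```

{"fn": "carry_out", "kwargs": {
  "targets": [
    {"dp": [0, 0, -30], "yaw": 0},
    {"dp": [0, 0, -80], "yaw": 0},
    {"dp": [0, 0, -125], "yaw": 0},
    {"dp": [-25, -8, -145], "yaw": 0},
    {"dp": [-70, -25, -145], "yaw": 0},
    {"dp": [-110, -40, -145], "yaw": 0},
    {"dp": [-145, -42, -145], "yaw": 0},
    {"dp": [-188, -22, -145], "yaw": 5},
    {"dp": [-232, 0, -145], "yaw": 10},
    {"dp": [-276, 22, -145], "yaw": 15},
    {"dp": [-325, 54, -145], "yaw": 20},
    {"dp": [-375, 87, -145], "yaw": 25}
  ]
}}

```text
clock: 33.9
eef_pos: [426.8, -40.0, 194.1]
tcp_rot: [3.141, -0.001, 0.616]
contact_force: [1.2, 0.8, -0.9]
opening: 0.59
grasp_force: 37.3
```

```bash
python3 -c "
from h import *
go(551.8,-352.6,100,93.9)"
```

```text
dp [-78.6 327.3  94.1] yaw 31.4 | pos [426.8 -40.  194.1] yaw 35.3 tilt [ 3.141e+00 -1.000e-03] F [ 1.2  0.8 -0.9] open 0.59 gf 37.28569119586609 t 33.9
```

{"fn": "carry_out", "kwargs": {
  "targets": [
    {"dp": [-10, 40, 0], "yaw": 5},
    {"dp": [-21, 86, 0], "yaw": 10},
    {"dp": [-32, 132, 0], "yaw": 15},
    {"dp": [-43, 178, 0], "yaw": 20},
    {"dp": [-54, 224, 0], "yaw": 25},
    {"dp": [-65, 270, 0], "yaw": 31},
    {"dp": [-75, 312, 10], "yaw": 31},
    {"dp": [-78, 326, 40], "yaw": 31},
    {"dp": [-78, 326, 80], "yaw": 31},
    {"dp": [-78, 326, 105], "yaw": 31},
    {"dp": [-78, 326, 105], "yaw": 31},
    {"dp": [-78, 326, 105], "yaw": 31}
  ]
}}

```text
clock: 35.4
eef_pos: [552.9, -349.6, 89.9]
tcp_rot: [3.141, -0.001, 0.077]
contact_force: [-0.1, -0.2, -0.8]
opening: 0.593
grasp_force: 37.3
```

```bash
python3 -c "
from h import *
go(551.8,-352.6,54,93.9)"
```

```text
dp [-1.3  3.  35.9] yaw 0.5 | pos [ 552.9 -349.6   89.9] yaw 4.4 tilt [ 3.141e+00 -1.000e-03] F [-0.1 -0.2 -0.8] open 0.593 gf 37.300583843607455 t 35.4
```

{"fn": "carry_out", "kwargs": {
  "targets": [
    {"dp": [-1.3, 3, 10], "yaw": 0},
    {"dp": [-1.3, 3, 20], "yaw": 0},
    {"dp": [-1.3, 3, 28], "yaw": 0},
    {"dp": [-1.3, 3, 33], "yaw": 0},
    {"dp": [-1.3, 3, 36], "yaw": 0},
    {"dp": [-1.3, 3, 36], "yaw": 0},
    {"dp": [-1.3, 3, 36], "yaw": 0}
  ]
}}

```text
clock: 36.28
eef_pos: [551.4, -352.3, 53.5]
tcp_rot: [-3.141, -0.0, 0.077]
contact_force: [-2.4, 1.6, 5.7]
opening: 0.594
grasp_force: 37.9
```

```bash
python3 -c "
from h import *
go(551.8,-352.6,54,93.9)"
```

```text
dp [ 0.4  0.4 -0.5] yaw 0.5 | pos [ 551.4 -352.3   53.5] yaw 4.4 tilt [-3.141 -0.   ] F [-2.4  1.6  5.7] open 0.594 gf 37.93613541056402 t 36.275
```

Contact at z = 53.5, as expected for the pocket floor. Releasing and retreating.

{"fn": "carry_out", "kwargs": {
  "targets": [
    {"dp": [0, 0, 0], "yaw": 0},
    {"dp": [0, 0, 0], "yaw": 0},
    {"dp": [0, 0, 0], "yaw": 0},
    {"dp": [0, 0, 0], "yaw": 0},
    {"dp": [0, 0, 0], "yaw": 0}
  ],
  "fingers": 0.85
}}

```text
clock: 36.9
eef_pos: [551.3, -352.4, 52.9]
tcp_rot: [-3.142, 0.0, 0.077]
contact_force: [-0.3, -0.6, 0.5]
opening: 0.925
grasp_force: 0.0
```

{"fn": "carry_out", "kwargs": {
  "targets": [
    {"dp": [0, 0, -15], "yaw": 0},
    {"dp": [0, 0, -45], "yaw": 0},
    {"dp": [0, 0, -100], "yaw": 0},
    {"dp": [0, 0, -150], "yaw": 0},
    {"dp": [-50, -40, -150], "yaw": 0},
    {"dp": [-90, -80, -150], "yaw": 0},
    {"dp": [-120, -130, -150], "yaw": 0},
    {"dp": [-120, -190, -150], "yaw": 0},
    {"dp": [-120, -250, -150], "yaw": 0},
    {"dp": [-120, -310, -150], "yaw": 0},
    {"dp": [-120, -370, -150], "yaw": 0},
    {"dp": [-120, -430, -150], "yaw": 0}
  ]
}}

```text
clock: 38.4
eef_pos: [398.5, 68.9, 204.2]
tcp_rot: [-3.141, -0.002, 0.077]
contact_force: [0.2, 0.0, 0.2]
opening: 0.923
grasp_force: 0.0
```

{"fn": "carry_out", "kwargs": {
  "targets": [
    {"dp": [-20, -60, 0], "yaw": 0},
    {"dp": [-20, -120, 0], "yaw": 0},
    {"dp": [-20, -180, 0], "yaw": 0},
    {"dp": [-20, -180, 0], "yaw": 0},
    {"dp": [-20, -180, 0], "yaw": 0}
  ]
}}

```text
clock: 39.02
eef_pos: [364.4, 244.8, 203.4]
tcp_rot: [3.141, -0.0, 0.079]
contact_force: [0.2, -0.5, 0.3]
opening: 0.925
grasp_force: 0.0
```

```bash
python3 -c "
from h import *
go(0,0,0)
a=r.grab_frame('top')[175:260,300:425,::-1]; b=r.grab_frame('scene')[110:215,290:400,::-1]
cv2.imwrite('pics/g9.png',np.hstack([cv2.resize(a,(440,300),interpolation=2),cv2.resize(b,(314,300),interpolation=2)]))"
```

```text
dp [-382.5  215.4  203.4] yaw 0 | pos [364.4 244.8 203.4] yaw 4.5 tilt [ 3.141 -0.   ] F [ 0.2 -0.5  0.3] open 0.925 gf 0.0 t 39.025
```

View pics/g9.png

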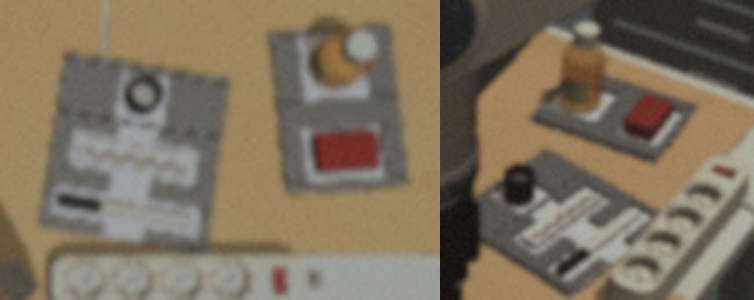

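All five sit centred: loupe ring at (143,93), bar at (135,157), marker at (130,208), wax at (345,150), and bottle upright in the square pocket at (340,60). The bystanders were not approached. Handing in.

```bash
python3 -c "
from rig import r
print(r.sign_off())"
```

```text
the job is handed in; nothing more can be done
None
```

I placed both kits and handed the job in at about 39 s of the 134 s allowed. In the last pictures all five items sit in their places, with the small bottle upright; the sign-off returned no verdict.

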